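# Close up the battery case

## Task

Take the black battery pack, the block with the single carrying rib on its top, and set it down (do not drop it) flat in the grey steel case, rib up, and let go. Then swing the case's lid fully shut so that its lip drops in behind the front rim, and after that bring the hold-down clamp fully down onto the shut lid. Leave the charger and the multimeter where they are.

Things in the scene. Friction and masses are not known exactly. Their poses are not given: they have to be found in the camera images.
- pack: Loose black battery pack, 0.55 kg: block 84 (x) by 128 (y) by 46 (z) mm with one upright carrying rib along the middle of its top, 20 wide (x), 90 long (y), 20 high (rib top 66 mm above the underside). The only thing with a single middle rib. Origin: centre of its underside, z up. Same either way round.
- case: Grey steel case fixed to the bench, open on top: outside 124 (x) by 158 (y) by 78 (z) mm, walls and floor 4. Origin: centre of underside; x from front wall to hinged side, y left, z up. The pack's long side goes along y; the lid's lip needs the 9 mm just behind the front wall free. On the right, at x = 0, a clamp bracket 27 wide (x), out to y = -111, up to z = 126 mm.
- lid (a joint): Lid angle (rad): 0 fully shut on the rim, grows as it opens, 2.2 is the stop; starts leaning back past upright. Stiff hinge: it stays where left. Lid 128 by 162 by 8 mm, its top 86 mm above the bench when shut; a lip hangs 30 mm down near its front edge and comes down just behind the front wall.
- lid_hinge (a point): On the lid's hinge axis (along the case's y): at (62, 0, 78) mm in the case's frame. Its axes turn with the lid.
- lid_tab (a point): Grip point on the lid's pull tongue, 24 mm wide (y), 8 thick, sticking 48 mm out from the middle of the lid's front edge; the point is 26 mm from that edge, mid-thickness, at (-152, 0, 4) mm from lid_hinge in the lid's frame (= the case's axes when shut). Lid open: the tongue points up; shut: out of the case's front, at z = 82 mm.
- clamp (a joint): Clamp arm angle: 0 is fully down with its rubber foot on the shut lid, grows as it is raised, 2.3 is the stop; starts raised and leaning outwards. Stiff: it stays where it is left.
- clamp_hinge (a point): On the clamp arm's hinge axis (along the case's x): at (0, -100, 114) mm in the case's frame. Its axes turn with the arm.
- clamp_grip (a point): Grip point near the free end of the clamp arm, a steel bar 14 wide (x), 12 mm thick: at (0, 100, 0) mm from clamp_hinge in the arm's frame (= the case's axes when down); the bar ends 20 mm further. The rubber foot, 20 across, hangs to 27 mm below the bar's middle at 70 mm from the hinge. When down, the bar runs left over the lid, its middle 28 mm above the lid's top.
- charger: Black charger block, 76 by 104 by 40 mm with two low grey rails (10 mm) along its edges and a flat middle; a bystander. Origin: centre of its underside.
- meter: Flat hand multimeter, 150 (x) by 78 (y) by 39 mm; a bystander. Origin: centre of its underside.
Mind the look-alikes: they are no part of the job. Leave any pink look-alike of the pack alone.

How it is judged (in metres and radians):
On the way, in this order (a step that is already met when the one before it is completed fails the run):
1. the pack lies flat in the case, released, with the lid still open (x of pack in the frame of case between -0.03 and 0.03 m and y of pack in the frame of case between -0.025 and 0.025 m and z of pack in the frame of case below 0.01 m and angle between pack's own z axis and vertical below 0.1 rad and angle between the y axis of pack and the y axis of case, either way round below 0.25 rad and contact force between the fingers and pack below 0.5 N and linear speed of pack below 0.05 m/s and value of joint lid above 0.5 rad), for 0.2 s.
2. the lid is shut while the clamp is still up (value of joint lid below 0.04 rad and value of joint clamp above 0.5 rad), for 0.2 s.
At the end, for the whole second after the job is handed in: The pack rests flat on the case's floor (within 10 mm in height, tilt under 0.1 rad, within 30 mm in x and 25 mm in y of the middle, long side along the case's within 0.25 rad); the lid is shut to under 0.04 rad and the clamp down to under 0.06 rad (x of pack in the frame of case between -0.03 and 0.03 m and y of pack in the frame of case between -0.025 and 0.025 m and z of pack in the frame of case below 0.01 m and angle between pack's own z axis and vertical below 0.1 rad and angle between the y axis of pack and the y axis of case, either way round below 0.25 rad and value of joint lid below 0.04 rad and value of joint clamp below 0.06 rad and linear speed of pack below 0.02 m/s); the robot touches nothing.
It fails at once if the pack is dropped: it moves faster than 0.8 m/s low inside the case (horizontal distance between pack and case below 0.06 m and z of pack in the frame of case below 0.07 m and linear speed of pack above 0.8 m/s).
It fails at once if the charger is shifted by more than 40 mm (distance of charger from where it was at the start of the episode above 0.04 m).
It fails at once if the multimeter is shifted by more than 40 mm (distance of meter from where it was at the start of the episode above 0.04 m).
It also fails if it takes over 72 s, if anything falls off the work surface, if the arm or the gripper's body presses on something with over 40 N, if the wrist force passes 120 N, or if a joint passes its speed limit or range.

## Robot

A 6-joint arm with a two-finger parallel gripper is mounted at the origin on the work surface. World frame = base frame: x ahead of the robot, y to its left, z up, the work surface at z = 0. Lengths are in mm, angles in rad, forces in N, time in s.
With the tool pointing down it reaches from about 350 to 875 mm from the base axis. Payload 4.2 kg.
Tool frame: the origin (TCP) lies midway between the tips of the shut fingers; the grasp point (between the pads) lies 19 mm behind it (arm.tcp_to_grasp is the distance from the TCP to the grasp point, in mm); z points along the fingers, y is the line along which they close (so a half turn about z gives the same grasp; the last joint's range is limited). The gripper opens to 85 mm and grips with 20 to 120 N. Pads are 22 mm wide; open, the fingers measure 114 mm over their backs; the gripper's body (76 mm by 85 mm) begins 54 mm behind the grasp point. The pads swing forward as they close: fully open they stand 13 mm farther back than shut.
Start: joints at [1.608, 0.385, 0.008, 0, -1.194, -0.259], TCP at [137.46, 609.675, 231.312] pointing down, gripper open.
Joint ranges: [-3.14, 3.14], [-1.21, 2.06], [-1.07, 1.41], [-3.16, 2.05], [-2.99, -0.16], [-3.1, 3.1]. Speed limits (rad/s): [2.79, 2.79, 3.14, 3.14, 3.14, 3.14].

## Interface

Orientations are given as a unit quaternion [x, y, z, w].
In Python, from bench import arm, get_image gives the robot as it stands.
- The arm moves only by the tool drive_tool, never from a script. Its argument "deltas" is a list of rows, each a list of 2 entries, a list of its own where there are three numbers: the shift along the tool's x, y, z in cm, then the turn, a rotation vector about the tool's x, y, z in degrees. In form: [[[x, y, z], [ax, ay, az]], ...]. A call has 1 to 12 rows; each row shifts and turns the commanded pose from where the row before left it, along the tool's axes as they then stand; what a row does not reach is not made up. A row lasts 1/10 s, in which the tool goes at most 50 mm and 8.59 degrees, less where a joint would pass 70% of its speed; a pose out of reach is approached as far as the arm can. A call with a gripper value outside its range is refused whole. "claw" is the finger opening in cm, from 0 to 8.54, set as the call begins (left out, the last holds). The fingers move at their own pace and stop on an object; the grip force is fixed at half the most. Time passes only in rows, so rows that do not move let the fingers close. It gives the time, the measured TCP pose, the force, the opening and the grip force at its end, in the units of the state.
- arm.read_state(): the state, without advancing time (a new reading comes with each control period).
- get_image(name): name is "scene" or "top"; returns a dict with "img" (420x560x3 uint8, red, green, blue), "fx", "fy", "cx", "cy" (pixels), "eye" and "orientation" of the camera in the world. Camera axes: x right, y down, z forward; pixel columns grow to the right and rows downward; lengths in mm; the calibration is good to about 2 mm. A picture is of the moment at which its call begins. There is no depth.
- arm.job_done(): hands the job in; it is judged then, once.
The state is a dict: "clock": time; "joints": joint angles; "joint_vel": joint speeds; "joint_efforts": joint torques, N m; "position": TCP position; "ee_rot": TCP orientation; "contact_force": force on the tool from outside, world axes, zero at the start; "wrist_torque": the same for the moment, N m; "gripper_width": finger opening in mm; "grasp_force": force on a finger pad.
Only numpy, scipy, OpenCV 4.12 (cv2) and the standard library are available. Lean on these libraries where they do the work, as an engineer would, in place of code of your own. Each camera call takes 0.05 s, during which the arm holds its last target. There are 200 camera calls.

## Working session

There is one attempt and no reset: what is moved stays moved. The work goes in short steps, Python scripts to look and compute and a tool call to move; the robot and the scene stay as the last step left them, time stands still between calls to the robot, and variables do not carry over. Pictures are saved under pics/ and viewed, at most 11 in all, crops included, and the job is handed in when it is done.

Besides the shell and the picture viewer there is one more tool, called after ">>>" as name([rows], argument=value, ...), one row to a line, values as JSON. drive_tool: Moves the arm, as the interface text tells. Its arguments: {"type":"object","properties":{"deltas":{"type":"array"},"claw":{"type":"number"}},"required":["deltas"]}

```bash
mkdir -p pics; ls; python3 - <<'E'
from bench import arm,get_image
import cv2,json
for n in("scene","top"):
    d=get_image(n);cv2.imwrite(f"pics/{n}0.png",d["img"][:,:,::-1]);print(n,{k:v for k,v in d.items() if k!="img"})
print(arm.read_state(),arm.tcp_to_grasp)
E
```

```text
pics
scene {'fx': 413.26745364915837, 'fy': 413.26745364915837, 'cx': 275.5537142776647, 'cy': 213.04099948638068, 'eye': array([ 806.25850458, -301.28125789,  860.93817148]), 'orientation': array([ 0.8555405 ,  0.44379901, -0.12126772, -0.23745955])}
top {'fx': 489.5051456906116, 'fy': 489.5051456906116, 'cx': 285.1035106151381, 'cy': 213.82505424230166, 'eye': array([ 237.25514663,  -22.615063  , 1235.30943277]), 'orientation': array([-0.70120204,  0.70652804, -0.07272796,  0.06200373])}
{'clock': 0.1, 'joints': array([ 1.60759428e+00,  3.85474563e-01,  6.77073219e-03, -4.40158765e-04,
       -1.19401252e+00, -2.58601662e-01]), 'joint_vel': array([ 0.00193194, -0.00097257,  0.00203538,  0.00254593,  0.00382352,
        0.00140199]), 'joint_efforts': array([-4.63018459e-04, -3.93318522e+01,  1.88931853e+01,  4.19790477e+00,
       -2.52208127e-03,  9.16974017e-07]), 'position': array([137.35949495, 609.18321334, 230.33651606]), 'ee_rot': array([ 9.93847224e-01, -1.10755280e-01, -6.10577131e-05,  9.79664043e-04]), 'contact_force': array([ 0.14801072,  0.60976176, -0.81821694]), 'wrist_torque': array([ 4.11150226e-05,  5.75990245e-02, -4.43927536e-02]), 'grasp_force': 0.0, 'gripper_width': 85.43741982411885} 18.700000000000003
```

View pics/scene0.png

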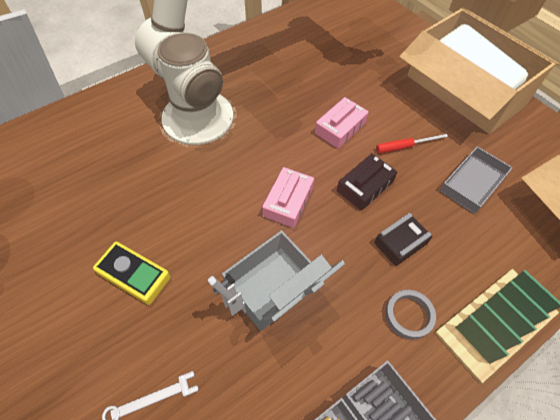

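View pics/top0.png

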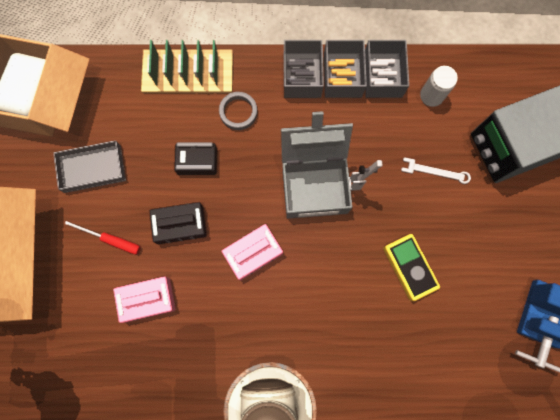

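The scene view has the pack at about (367,182) and the case at (270,280). In the top view the pack is at (178,222), the case at (317,187) with its lid leaning away at (315,145), and the clamp at (368,172). The pink look-alikes and the charger are separate from these. Next I'll take enlarged crops.

```bash
python3 - <<'E'
import cv2,numpy as np
t=cv2.imread("pics/top0.png");s=cv2.imread("pics/scene0.png")
def crop(im,x,y,w,h,k):
    c=cv2.resize(im[y:y+h,x:x+w],None,fx=k,fy=k,interpolation=cv2.INTER_CUBIC)
    for i in range(0,w,10):
        cv2.line(c,(i*k,0),(i*k,5 if i%50 else 12),(0,255,255),1); 
        if i%20==0: cv2.putText(c,str(x+i),(i*k+2,16),0,.35,(0,255,255))
    for i in range(0,h,10):
        cv2.line(c,(0,i*k),(5,i*k),(0,255,255),1)
        if i%20==0: cv2.putText(c,str(y+i),(6,i*k+10),0,.35,(0,255,255))
    return c
cv2.imwrite("pics/c1.png",np.hstack([crop(t,270,100,130,120,5)]))
cv2.imwrite("pics/c2.png",crop(s,200,220,150,115,5))
a=crop(t,140,190,80,60,5);b=crop(s,325,140,80,80,5)
a=cv2.copyMakeBorder(a,0,100,0,0,0);cv2.imwrite("pics/c3.png",np.hstack([a,b]))
E
```

```text
(no output)
```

View pics/c1.png

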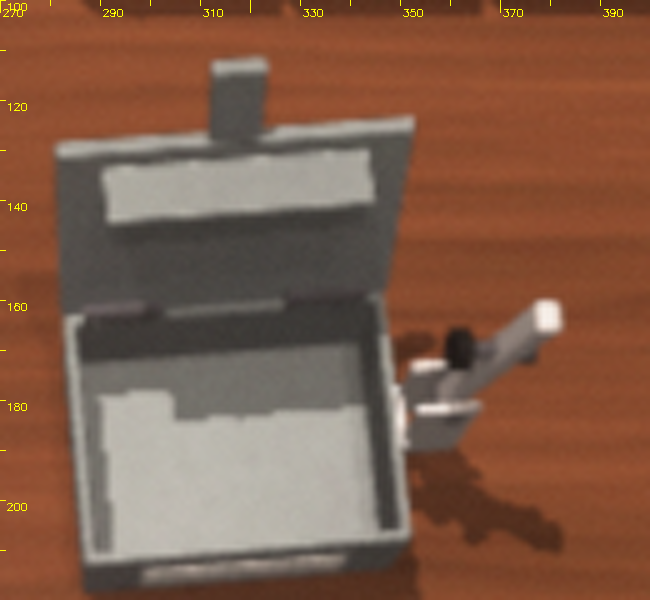

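View pics/c2.png

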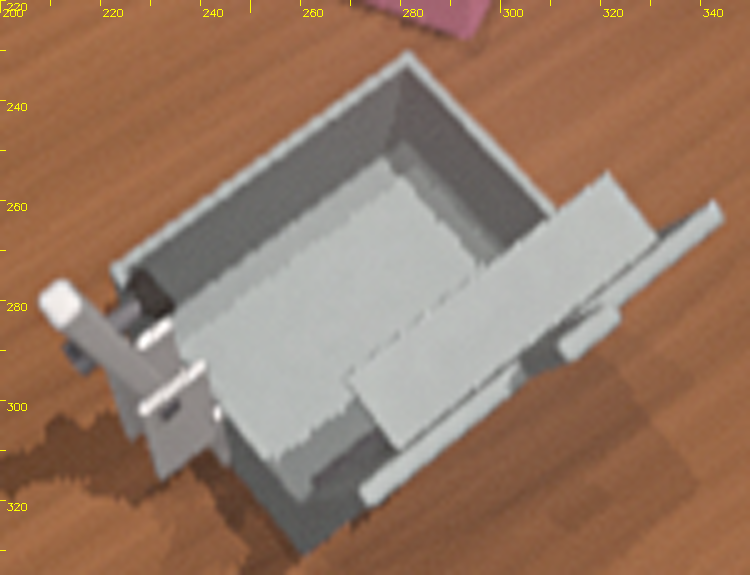

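View pics/c3.png

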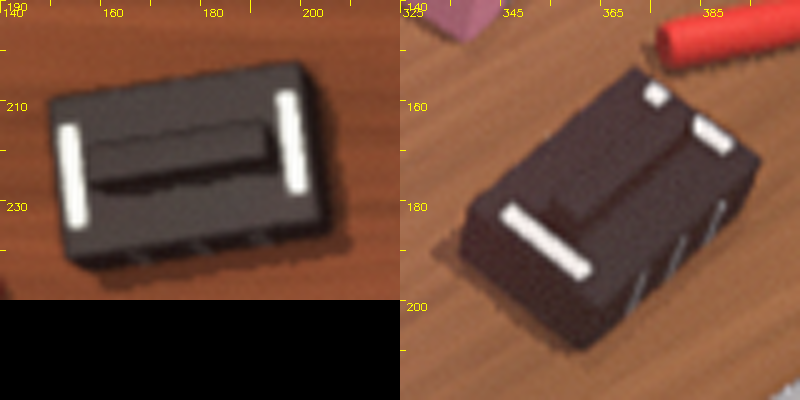

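```bash
cat > m.py <<'E'
import numpy as np
from scipy.spatial.transform import Rotation as R
from scipy.optimize import least_squares
C={'t':(489.505,285.1035,213.825,[237.255,-22.615,1235.309],[-0.70120204,0.70652804,-0.07272796,0.06200373]),
's':(413.2675,275.5537,213.041,[806.2585,-301.2813,860.938],[0.8555405,0.44379901,-0.12126772,-0.23745955])}
def proj(c,p):
    f,cx,cy,e,q=C[c];v=R.from_quat(q).inv().apply(np.atleast_2d(p)-np.array(e));return np.c_[f*v[:,0]/v[:,2]+cx,f*v[:,1]/v[:,2]+cy]
def tri(a,b):
    r=least_squares(lambda p:np.r_[(proj('t',p)-a)[0],(proj('s',p)-b)[0]],[400,0,50]);return r.x.round(1),r.fun.round(1)
def pose(x,y,th,P): return R.from_euler('z',th).apply(np.atleast_2d(P))+[x,y,0]
E
python3 - <<'E'
from m import *
t=lambda X,Y:np.array([270+X/5,100+Y/5]); s=lambda X,Y:np.array([200+X/5,220+Y/5])
p=lambda X,Y:np.array([140+X/5,190+Y/5]); q=lambda X,Y:np.array([325+(X-400)/5,140+Y/5])
print('rimFL',tri(t(85,563),s(408,52)),'FR',tri(t(410,538),s(112,268)),'tab',tri(t(240,68),s(590,333)))
print('lidL',tri(t(57,150),s(715,210)),'R',tri(t(412,125),s(372,497)),'clamp',tri(t(547,316),s(60,303)))
print('packstripes',tri(p(72,176),q(684,114)),tri(p(292,142),q(547,242)))
obs=[('t',[-62,79,78],t(85,563)),('t',[-62,-79,78],t(410,538)),('t',[62,79,78],t(65,315)),('s',[-62,79,78],s(408,52)),('s',[-62,-79,78],s(112,268)),('s',[62,79,78],s(553,212)),('s',[62,-79,0],s(303,553))]
def f(v): return np.concatenate([(proj(c,pose(*v,P))-o)[0] for c,P,o in obs])
r=least_squares(f,[400,-50,0.05]);print('case',r.x,r.fun.round(1))
cs=r.x
L=[('t',[-174,0,4],t(240,68)),('s',[-174,0,4],s(590,333)),('t',[-126,81,4],t(57,150)),('t',[-126,-81,4],t(412,125)),('s',[-126,81,4],s(715,210)),('s',[-126,-81,4],s(372,497))]
g=lambda a:np.concatenate([(proj(c,pose(*cs,R.from_euler('y',a[0]).apply(P)+[62,0,78]))-o)[0] for c,P,o in L])
r=least_squares(g,[1.8]);print('lid',r.x,r.fun.round(1))
h=lambda a:np.concatenate([(proj(c,pose(*cs,R.from_euler('x',a[0]).apply([0,120,0])+[0,-100,114]))-o)[0] for c,o in(('t',t(547,316)),('s',s(60,303)))])
r=least_squares(h,[2]);print('clamp',r.x,r.fun.round(1))
O=[('t',[42,64,46],p(50,98)),('t',[42,-64,46],p(298,62)),('t',[-42,-64,46],p(322,235)),('t',[-42,64,46],p(70,258)),('s',[42,-64,0],q(583,350)),('s',[-42,64,46],q(638,68)),('s',[42,64,46],q(760,160)),('s',[-42,-64,46],q(470,208))]
k=lambda v:np.concatenate([(proj(c,pose(v[0],v[1],v[2],P))-o)[0] for c,P,o in O])
r=least_squares(k,[400,200,0.1]);print('pack',r.x,r.fun.round(1))
E
```

```text
rimFL (array([465.5, -43.9,  75. ]), array([-0.9, -0.5, -0.9,  0.1])) FR (array([ 477.1, -201. ,   74.5]), array([-1.2, -0.5, -1. ,  0.1])) tab (array([ 651.8, -109.3,  238.1]), array([-1.2, -0.7, -1. ,  0.1]))
lidL (array([630.7, -31.2, 194.4]), array([-0.7, -0.5, -0.7,  0.1])) R (array([ 643.7, -189. ,  192.6]), array([-1.8, -0.9, -1.4,  0.2])) clamp (array([ 542.1, -240.3,  227.6]), array([-0.9, -0.4, -0.7,  0.1]))
packstripes (array([441.3, 280.3,  46.5]), array([-0.5, -0.4, -0.6,  0.1])) (array([458.9, 174.7,  43.7]), array([-0.9, -0.7, -1.1,  0.2]))
case [ 5.28992017e+02 -1.18512717e+02  1.04746475e-01] [ 0.3  1.9  0.1 -0.2 -1.5  2.2 -3.5 -2.1 -2.7 -0.4  7.6  6.  -0.4 -0.9]
lid [1.9126665] [-2.8 -1.4  1.2 -1.4 -2.7  0.5 -2.1 -1.8  0.3 -2.7 -0.4 -0.1]
clamp [1.75979258] [-0.5 -0.8 -1.2 -1. ]
pack [4.50321135e+02 2.26127238e+02 1.38230135e-01] [-1.4 -1.4  0.6 -1.4 -0.2 -2.9 -2.1  0.  -2.   1.5 -1.6 -1.9  0.3 -0.7
 -2.4 -1.7]
```

```bash
cat >> m.py <<'E'
def go(target,yaw,st=None):
    """target mm TCP; yaw of tool-y direction in world (mod 180), tool down. prints turn deg about tool z, then shift in tool axes (after turn) in cm"""
    from bench import arm
    st=arm.read_state();r=R.from_quat(st['ee_rot']);y=r.as_matrix()[:,1];z=r.as_matrix()[:,2]
    cur=np.arctan2(y[1],y[0]);d=(yaw-cur+np.pi/2)%np.pi-np.pi/2
    r2=R.from_euler('z',d)*r;D=np.array(target)-st['position']
    print('turn z',-np.degrees(d).round(2),'shift before turn cm',(r.inv().apply(D)/10).round(2),'after',(r2.inv().apply(D)/10).round(2),'tilt',np.degrees(np.arccos(-z[2])).round(2),'J',st['joints'].round(2),'t',st['clock'])
E
python3 - <<'E'
from m import *
t=lambda X,Y:np.array([270+X/5,100+Y/5]); s=lambda X,Y:np.array([200+X/5,220+Y/5])
obs=[('t',[-62,79,78],t(85,563)),('t',[-62,-79,78],t(410,538)),('t',[62,79,78],t(65,315)),('t',[62,-79,78],t(387,295)),('t',[-62,79,0],t(87,592)),('s',[-62,79,78],s(408,52)),('s',[-62,-79,78],s(112,268)),('s',[62,-79,0],s(303,553))]
def f(v): return np.concatenate([(proj(c,pose(*v[:3],P))-o-(v[3:5] if c=='t' else v[5:7])*1)[0] for c,P,o in obs]+[v[3:]*.5])
r=least_squares(f,[530,-118,.08,0,0,0,0]);print(r.x.round(3),r.fun.round(1))
go([450,227,150],.145)
E
```

```text
[ 5.32885e+02 -1.18040e+02  7.00000e-02 -1.16800e+00 -6.56000e-01
 -9.25000e-01 -3.33000e-01] [ 0.2 -0.1  0.3  0.1  0.2  0.2 -0.3 -0.4 -0.7  0.   0.2 -0.3 -0.5 -0.3
  0.1  0.5 -0.6 -0.3 -0.5 -0.2]
turn z 68.97 shift before turn cm [38.91 30.38  8.1 ] after [ 42.33 -25.43   7.99] tilt 0.11 J [ 1.61  0.39  0.01 -0.   -1.19 -0.26] t 0.1
```

>>> drive_tool([
  [[3.2,2.5,0],[0,0,0]],
  [[3.2,2.5,0],[0,0,0]],
  [[3.2,2.5,0],[0,0,0]],
  [[3.2,2.5,0],[0,0,0]],
  [[3.2,2.5,0],[0,0,0]],
  [[3.2,2.5,0],[0,0,0]],
  [[3.2,2.5,0],[0,0,0]],
  [[3.2,2.5,0],[0,0,0]],
  [[3.2,2.5,0],[0,0,0]],
  [[3.2,2.5,0],[0,0,0]],
  [[3.2,2.5,0],[0,0,0]],
  [[3.2,2.5,0],[0,0,0]],
], claw=6)

```text
clock: 1.3
position: [446.6, 231.0, 231.1]
ee_rot: [0.994, -0.111, -0.0, 0.0]
contact_force: [-0.0, 0.2, -0.1]
gripper_width: 60.0
grasp_force: 0.0
```

>>> drive_tool([
  [[0,0,0.8],[0,0,7]],
  [[0,0,0.8],[0,0,7]],
  [[0,0,0.8],[0,0,7]],
  [[0,0,0.8],[0,0,7]],
  [[0,0,0.8],[0,0,7]],
  [[0,0,0.8],[0,0,7]],
  [[0,0,0.8],[0,0,7]],
  [[0,0,0.8],[0,0,7]],
  [[0,0,0.8],[0,0,7]],
  [[0,0,0.8],[0,0,6]],
  [[0,0,0],[0,0,0]],
  [[0,0,0],[0,0,0]],
])

```text
clock: 2.5
position: [446.0, 232.4, 151.2]
ee_rot: [0.757, -0.653, 0.0, 0.0]
contact_force: [0.6, 0.4, 0.5]
gripper_width: 60.1
grasp_force: 0.0
```

```bash
python3 - <<'E'
from m import *
go([450,227,75],.145)
E
```

```text
turn z 0.12 shift before turn cm [ 0.59 -0.32  7.62] after [ 0.59 -0.32  7.62] tilt 0.04 J [ 0.8   0.26 -0.4   0.   -0.91 -0.66] t 2.5
```

>>> drive_tool([
  [[0.2,-0.1,2],[0,0,0]],
  [[0.2,-0.1,2],[0,0,0]],
  [[0.2,-0.1,2],[0,0,0]],
  [[0,0,0.6],[0,0,0]],
  [[0,0,0],[0,0,0]],
  [[0,0,0],[0,0,0]],
])

```text
clock: 3.1
position: [450.5, 227.6, 86.3]
ee_rot: [0.757, -0.654, 0.0, -0.001]
contact_force: [0.4, -0.0, 0.0]
gripper_width: 60.1
grasp_force: 0.0
```

```bash
python3 - <<'E'
from m import *
from bench import arm,get_image
import cv2
go([450,227,50],.145)
a=get_image('top')['img'][170:270,120:240,::-1];b=get_image('scene')['img'][90:240,310:430,::-1]
a=cv2.copyMakeBorder(a,0,50,0,0,0)
cv2.imwrite('pics/g1.png',cv2.resize(np.hstack([a,b]),None,fx=3.3,fy=3.3,interpolation=cv2.INTER_CUBIC))
E
```

```text
turn z 0.04 shift before turn cm [0.06 0.07 3.63] after [0.06 0.07 3.63] tilt 0.1 J [ 0.79  0.34 -0.48  0.   -0.75 -0.64] t 3.1
```

View pics/g1.png

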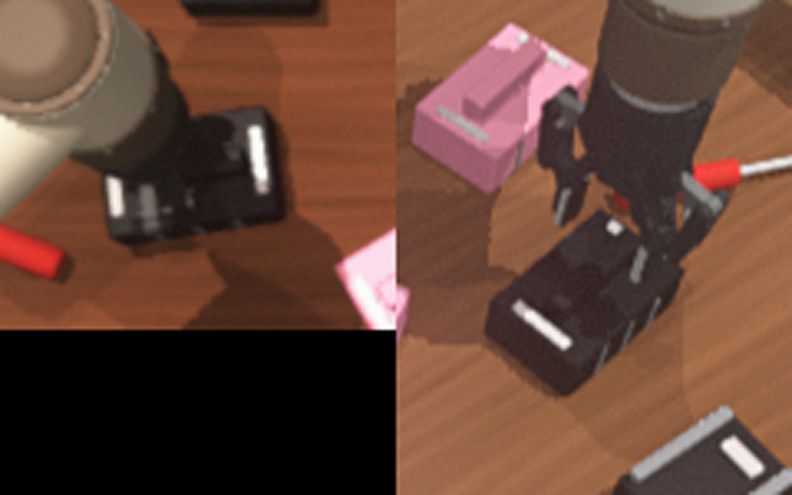

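The fingers straddle the rib: the tips show at about (373,164) in the scene view, on either side of the pack's middle. I'll descend, then close.

>>> drive_tool([
  [[0,0,0.9],[0,0,0]],
  [[0,0,0.9],[0,0,0]],
  [[0,0,0.9],[0,0,0]],
  [[0,0,0.9],[0,0,0]],
  [[0,0,0],[0,0,0]],
  [[0,0,0],[0,0,0]],
])

```text
clock: 3.8
position: [449.8, 226.9, 48.9]
ee_rot: [0.756, -0.654, 0.0, 0.0]
contact_force: [0.5, -0.4, -0.1]
gripper_width: 60.1
grasp_force: 0.0
```

```bash
python3 - <<'E'
from m import *
print(proj('s',[[450.5,227.6,92]]))
go([450,227,50],.145)
E
```

```text
[[371.52173321 163.7018892 ]]
turn z -0.01 shift before turn cm [-0.   -0.02 -0.11] after [-0.   -0.02 -0.11] tilt 0.06 J [ 0.79  0.4  -0.51  0.   -0.66 -0.65] t 3.8
```

>>> drive_tool([
  [[0,0,0],[0,0,0]],
  [[0,0,0],[0,0,0]],
  [[0,0,0],[0,0,0]],
  [[0,0,0],[0,0,0]],
  [[0,0,0],[0,0,0]],
  [[0,0,0],[0,0,0]],
  [[0,0,0],[0,0,0]],
  [[0,0,0],[0,0,0]],
], claw=0.5)

```text
clock: 4.6
position: [450.1, 227.2, 49.9]
ee_rot: [0.756, -0.654, 0.0, -0.0]
contact_force: [-1.5, 0.4, 6.3]
gripper_width: 18.5
grasp_force: 61.4
```

>>> drive_tool([
  [[0,0,-1],[0,0,0]],
  [[0,0,-2],[0,0,0]],
  [[0,0,-3],[0,0,0]],
  [[0,0,-3],[0,0,0]],
  [[0,0,-3],[0,0,0]],
  [[0,0,0],[0,0,0]],
  [[0,0,0],[0,0,0]],
])

```text
clock: 5.3
position: [449.0, 226.6, 168.6]
ee_rot: [0.756, -0.655, -0.001, 0.0]
contact_force: [0.3, -0.1, -4.9]
gripper_width: 18.6
grasp_force: 60.1
```

```bash
python3 - <<'E'
from m import *
go([537,-117.7,170],.073)
E
```

```text
turn z 4.05 shift before turn cm [35.33 -3.78 -0.16] after [34.98 -6.27 -0.16] tilt 0.09 J [ 0.79  0.24 -0.38 -0.   -0.96 -0.65] t 5.3
```

>>> drive_tool([
  [[0,0,0],[0,0,2]],
  [[0,0,0],[0,0,2]],
  [[2,-0.4,0],[0,0,0]],
  [[4,-0.7,0],[0,0,0]],
  [[4,-0.7,0],[0,0,0]],
  [[4,-0.7,0],[0,0,0]],
  [[4,-0.7,0],[0,0,0]],
  [[4,-0.7,0],[0,0,0]],
  [[4,-0.7,0],[0,0,0]],
  [[4,-0.7,0],[0,0,0]],
  [[3,-0.6,0],[0,0,0]],
  [[2,-0.4,0],[0,0,0]],
])

```text
clock: 6.5
position: [537.3, -119.3, 166.1]
ee_rot: [0.732, -0.681, -0.002, 0.002]
contact_force: [-0.6, 0.8, -5.2]
gripper_width: 18.6
grasp_force: 60.1
```

>>> drive_tool([
  [[0,0,0],[0,0,0]],
  [[0,0,0],[0,0,0]],
  [[0,0,0],[0,0,0]],
])

```text
clock: 6.8
position: [537.8, -116.6, 167.8]
ee_rot: [0.733, -0.68, -0.001, 0.001]
contact_force: [0.2, 0.1, -4.6]
gripper_width: 18.1
grasp_force: 60.1
```

```bash
python3 - <<'E'
from m import *
from bench import arm,get_image
import cv2
go([537,-117.7,54],.073)
a=get_image('top')['img'][90:240,250:400,::-1];b=get_image('scene')['img'][160:310,210:360,::-1]
cv2.imwrite('pics/g2.png',cv2.resize(np.hstack([a,b]),None,fx=2.6,fy=2.6,interpolation=cv2.INTER_CUBIC))
E
```

```text
turn z 0.13 shift before turn cm [ 0.11  0.06 11.38] after [ 0.11  0.05 11.38] tilt 0.19 J [ 0.08  0.32 -0.27 -0.   -0.99 -0.01] t 6.8
```

View pics/g2.png

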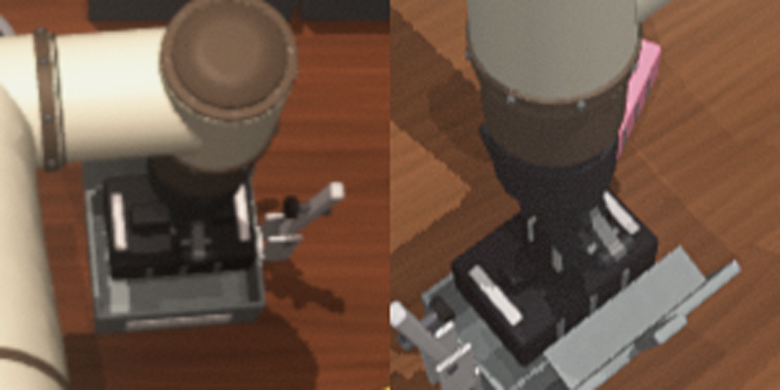

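The pack hangs over the case at about (325,175) in the top view. It is square to the walls and has clearance on both sides, so I'll lower it.

>>> drive_tool([
  [[0.1,0.05,2],[0,0,0]],
  [[0,0,2],[0,0,0]],
  [[0,0,2],[0,0,0]],
  [[0,0,1.5],[0,0,0]],
  [[0,0,1.5],[0,0,0]],
  [[0,0,1],[0,0,0]],
  [[0,0,0.5],[0,0,0]],
  [[0,0,0.3],[0,0,0]],
  [[0,0,0],[0,0,0]],
  [[0,0,0],[0,0,0]],
])

```text
clock: 7.9
position: [539.0, -118.3, 61.9]
ee_rot: [0.733, -0.68, 0.0, -0.0]
contact_force: [0.2, -0.9, -5.1]
gripper_width: 18.7
grasp_force: 60.0
```

>>> drive_tool([
  [[0,0,0.2],[0,0,0]],
  [[0,0,0.1],[0,0,0]],
  [[0,0,0.1],[0,0,0]],
  [[0,0,0],[0,0,0]],
])

```text
clock: 8.3
position: [538.4, -118.3, 57.2]
ee_rot: [0.733, -0.68, -0.0, 0.0]
contact_force: [0.1, 0.3, -4.1]
gripper_width: 18.6
grasp_force: 60.1
```

>>> drive_tool([
  [[0,0,0.1],[0,0,0]],
  [[0,0,0.1],[0,0,0]],
  [[0,0,0.1],[0,0,0]],
  [[0,0,0],[0,0,0]],
  [[0,0,0],[0,0,0]],
])

```text
clock: 8.8
position: [538.5, -118.3, 54.3]
ee_rot: [0.733, -0.68, 0.0, 0.0]
contact_force: [0.3, 0.0, -4.6]
gripper_width: 18.4
grasp_force: 60.1
```

>>> drive_tool([
  [[0,0,0.1],[0,0,0]],
  [[0,0,0.1],[0,0,0]],
  [[0,0,0],[0,0,0]],
])

```text
clock: 9.1
position: [538.7, -118.3, 53.9]
ee_rot: [0.733, -0.68, 0.0, -0.0]
contact_force: [-3.4, 1.6, 5.3]
gripper_width: 18.6
grasp_force: 61.5
```

>>> drive_tool([
  [[0,0,0],[0,0,0]],
  [[0,0,0],[0,0,0]],
  [[0,0,0],[0,0,0]],
  [[0,0,0],[0,0,0]],
  [[0,0,-0.3],[0,0,0]],
  [[0,0,-1],[0,0,0]],
  [[0,0,-2],[0,0,0]],
  [[0,0,-4],[0,0,0]],
  [[0,0,-4],[0,0,0]],
  [[0,0,-5],[0,0,0]],
  [[0,0,-5],[0,0,0]],
], claw=4)

```text
clock: 10.2
position: [537.9, -118.4, 268.1]
ee_rot: [0.733, -0.68, 0.0, -0.0]
contact_force: [1.4, 0.2, 0.4]
gripper_width: 40.0
grasp_force: 0.0
```

>>> drive_tool([
  [[0,0,-5],[0,0,0]],
  [[0,0,-3],[0,0,0]],
  [[0,0,0],[0,0,0]],
  [[0,0,0],[0,0,0]],
], claw=0)

```text
clock: 10.6
position: [538.2, -118.2, 346.3]
ee_rot: [0.733, -0.68, 0.0, -0.001]
contact_force: [1.0, 1.1, -0.7]
gripper_width: 0.4
grasp_force: 0.0
```

```bash
python3 - <<'E'
from m import *
go([715,-106,320],.073)
E
```

```text
turn z 0.1 shift before turn cm [  0.11 -17.72   2.67] after [  0.08 -17.72   2.67] tilt 0.12 J [ 0.08  0.2   0.03 -0.   -1.4  -0.  ] t 10.6
```

>>> drive_tool([
  [[0,-3,0],[0,0,0]],
  [[0,-5,0],[0,0,0]],
  [[0,-5,0],[0,0,0]],
  [[0,-4.7,0],[0,0,0]],
  [[0,0,3],[0,0,0]],
  [[0,0,5],[0,0,0]],
  [[0,0,4],[0,0,0]],
  [[0,0,2],[0,0,0]],
  [[0,0,0],[0,0,0]],
  [[0,0,0],[0,0,0]],
])

```text
clock: 11.6
position: [714.9, -105.2, 204.8]
ee_rot: [0.733, -0.68, -0.0, 0.001]
contact_force: [-0.4, 0.1, 0.2]
gripper_width: -0.2
grasp_force: 0.0
```

```bash
python3 - <<'E'
from m import *
from bench import arm,get_image
import cv2
go([652,-110,205],.073)
a=get_image('top')['img'][90:240,250:400,::-1];b=get_image('scene')['img'][200:350,190:340,::-1]
cv2.imwrite('pics/g3.png',cv2.resize(np.hstack([a,b]),None,fx=2.6,fy=2.6,interpolation=cv2.INTER_CUBIC))
E
```

```text
turn z 0.12 shift before turn cm [ 0.    6.31 -0.01] after [ 0.02  6.31 -0.01] tilt 0.1 J [ 0.08  0.57  0.25  0.   -1.25 -0.  ] t 11.6
```

View pics/g3.png

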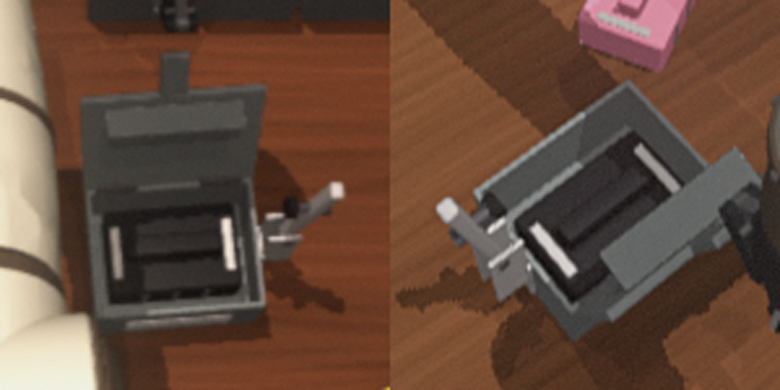

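The pack sits flat and square in the case, with its front gap clear. The closed fingers are behind the tongue, lined up with it at top-view column 317. Now I'll push the lid forward.

>>> drive_tool([
  [[0,2,0],[0,0,0]],
  [[0,2,0],[0,0,0]],
  [[0,1,0],[0,0,0]],
  [[0,0.5,0],[0,0,0]],
  [[0,0.5,0],[0,0,0]],
  [[0,0.5,0],[0,0,0]],
  [[0,0.5,0],[0,0,0]],
])

```text
clock: 12.4
position: [649.0, -110.2, 209.7]
ee_rot: [0.734, -0.68, 0.005, -0.003]
contact_force: [5.5, 2.6, 12.7]
gripper_width: 0.1
grasp_force: 7.2
```

>>> drive_tool([
  [[0,0.5,0],[0,0,0]],
  [[0,0.5,0],[0,0,0]],
  [[0,0.5,0],[0,0,0]],
  [[0,0.5,0],[0,0,0]],
])

```text
clock: 12.8
position: [630.9, -111.7, 212.9]
ee_rot: [0.734, -0.679, 0.007, -0.005]
contact_force: [5.2, 4.0, 20.0]
gripper_width: 0.0
grasp_force: 10.8
```

>>> drive_tool([
  [[0,-1,0],[0,0,0]],
  [[0,-1,-1],[0,0,0]],
  [[0,0,-1.5],[0,0,0]],
  [[0,0,0],[0,0,0]],
  [[0,0,0],[0,0,0]],
])

```text
clock: 13.3
position: [644.4, -110.2, 229.2]
ee_rot: [0.733, -0.68, -0.001, 0.001]
contact_force: [0.5, -0.5, 0.0]
gripper_width: 0.2
grasp_force: 0.0
```

>>> drive_tool([
  [[0,1,0],[0,0,0]],
  [[0,0.7,0],[0,0,0]],
  [[0,0.7,0],[0,0,0]],
  [[0,0.7,0],[0,0,0]],
  [[0,0,0],[0,0,0]],
])

```text
clock: 13.8
position: [612.8, -112.7, 230.6]
ee_rot: [0.733, -0.68, -0.0, 0.0]
contact_force: [-0.4, -0.4, -0.6]
gripper_width: 0.3
grasp_force: 0.0
```

>>> drive_tool([
  [[0,0.5,0],[0,0,0]],
  [[0,0.5,0],[0,0,0]],
  [[0,0.5,0],[0,0,0]],
  [[0,0.5,0],[0,0,0]],
])

```text
clock: 14.2
position: [593.8, -114.1, 229.9]
ee_rot: [0.733, -0.68, -0.0, 0.0]
contact_force: [1.8, -0.7, -1.9]
gripper_width: -0.3
grasp_force: 1.0
```

>>> drive_tool([
  [[0,0.5,0],[0,0,0]],
  [[0,0.5,0],[0,0,0]],
  [[0,0.5,0],[0,0,0]],
  [[0,0.5,0],[0,0,0]],
])

```text
clock: 14.6
position: [573.9, -115.6, 230.3]
ee_rot: [0.733, -0.68, -0.0, 0.0]
contact_force: [1.0, -0.5, -0.5]
gripper_width: -0.2
grasp_force: 0.9
```

```bash
python3 - <<'E'
from m import *
from bench import arm,get_image
import cv2
go([595,-113,230],.073)
a=get_image('top')['img'][90:240,250:400,::-1];b=get_image('scene')['img'][180:330,190:340,::-1]
cv2.imwrite('pics/g4.png',cv2.resize(np.hstack([a,b]),None,fx=2.6,fy=2.6,interpolation=cv2.INTER_CUBIC))
E
```

```text
turn z 0.11 shift before turn cm [-0.1  -2.12  0.03] after [-0.11 -2.12  0.03] tilt 0.01 J [ 0.08  0.32 -0.09  0.   -1.16 -0.  ] t 14.6
```

View pics/g4.png

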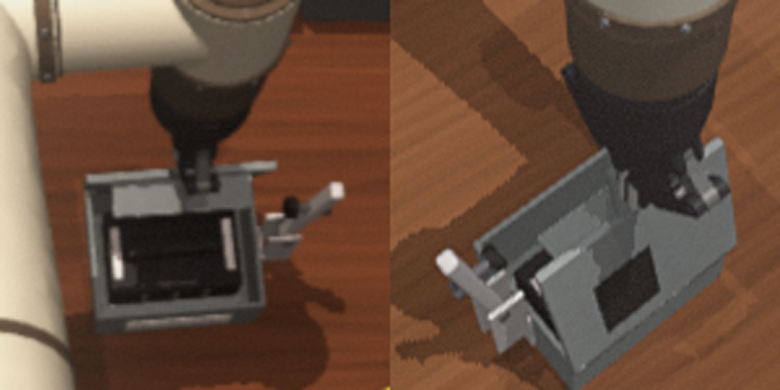

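The lid is just past upright, with its outer face at about (620,300) in the right crop and the fingertips behind its tongue. I'll follow the arc down.

>>> drive_tool([
  [[0,0.6,0.95],[0,0,0]],
  [[0,0.6,0.95],[0,0,0]],
  [[0,1,0.95],[0,0,0]],
  [[0,1,0.95],[0,0,0]],
  [[0,0.8,1.05],[0,0,0]],
  [[0,0.8,1.05],[0,0,0]],
  [[0,0.7,1],[0,0,0]],
  [[0,0.7,1],[0,0,0]],
])

```text
clock: 15.5
position: [511.4, -120.4, 150.4]
ee_rot: [0.733, -0.68, -0.0, 0.0]
contact_force: [-0.1, -0.1, 2.6]
gripper_width: -0.1
grasp_force: 0.9
```

>>> drive_tool([
  [[0,0.55,1.05],[0,0,0]],
  [[0,0.55,1.05],[0,0,0]],
  [[0,0.4,1.05],[0,0,0]],
  [[0,0.4,1.05],[0,0,0]],
  [[0,0,0],[0,0,0]],
])

```text
clock: 16.0
position: [492.0, -121.6, 107.3]
ee_rot: [0.733, -0.68, -0.001, 0.001]
contact_force: [0.8, -0.2, -0.6]
gripper_width: 0.2
grasp_force: 0.0
```

Now press gently straight down.

>>> drive_tool([
  [[0,0.2,0.7],[0,0,0]],
  [[0,0.2,0.6],[0,0,0]],
  [[0,0,0.4],[0,0,0]],
  [[0,0,0.3],[0,0,0]],
  [[0,0,0],[0,0,0]],
])

```text
clock: 16.5
position: [489.2, -121.9, 88.7]
ee_rot: [0.733, -0.68, -0.001, 0.0]
contact_force: [-0.7, -0.4, 0.4]
gripper_width: 0.1
grasp_force: 0.0
```

>>> drive_tool([
  [[0,0,0.2],[0,0,0]],
  [[0,0,0.2],[0,0,0]],
  [[0,0,0],[0,0,0]],
])

```text
clock: 16.8
position: [489.3, -122.0, 86.1]
ee_rot: [0.733, -0.68, -0.0, 0.0]
contact_force: [-2.1, 0.5, 6.4]
gripper_width: -0.0
grasp_force: 3.3
```

>>> drive_tool([
  [[0,0,0.2],[0,0,0]],
  [[0,0,0.1],[0,0,0]],
  [[0,0,0],[0,0,0]],
  [[0,0,0],[0,0,0]],
])

```text
clock: 17.2
position: [489.5, -122.0, 85.9]
ee_rot: [0.734, -0.68, 0.0, 0.0]
contact_force: [-8.8, 3.1, 24.7]
gripper_width: -0.0
grasp_force: 12.3
```

>>> drive_tool([
  [[0,0,-2],[0,0,0]],
  [[0,0,-4],[0,0,0]],
  [[0,0,-5],[0,0,0]],
  [[0,0,-5],[0,0,0]],
  [[0,0,-5],[0,0,0]],
  [[0,0,-3],[0,0,0]],
  [[0,0,0],[0,0,0]],
])

```text
clock: 17.9
position: [491.7, -122.2, 327.8]
ee_rot: [0.733, -0.68, 0.004, -0.004]
contact_force: [-0.2, -0.2, -0.1]
gripper_width: 0.1
grasp_force: 0.0
```

```bash
python3 - <<'E'
from m import *
go([545.5,-295,217],.073)
E
```

```text
turn z 0.13 shift before turn cm [17.61 -3.94 11.15] after [17.6  -3.98 11.15] tilt 0.65 J [ 0.08  0.12 -0.11  0.   -1.33 -0.  ] t 17.9
```

>>> drive_tool([
  [[3,-1,0],[0,0,0]],
  [[4.5,-1,0],[0,0,0]],
  [[4.5,-1,0],[0,0,0]],
  [[4,-1,0],[0,0,0]],
  [[1.6,0,1],[0,0,0]],
  [[0,0,4],[0,0,0]],
  [[0,0,4],[0,0,0]],
  [[0,0,2],[0,0,0]],
  [[0,0,0],[0,0,0]],
  [[0,0,0],[0,0,0]],
])

```text
clock: 18.9
position: [542.7, -294.4, 212.3]
ee_rot: [0.733, -0.68, -0.0, 0.0]
contact_force: [0.3, -0.6, 0.4]
gripper_width: 0.0
grasp_force: 0.0
```

```bash
python3 - <<'E'
from m import *
from bench import arm,get_image
import cv2
go([545.5,-295,217],.073)
a=get_image('top')['img'][110:260,270:420,::-1];b=get_image('scene')['img'][190:340,160:310,::-1]
cv2.imwrite('pics/g5.png',cv2.resize(np.hstack([a,b]),None,fx=2.6,fy=2.6,interpolation=cv2.INTER_CUBIC))
E
```

```text
turn z 0.14 shift before turn cm [ 0.09 -0.28 -0.47] after [ 0.09 -0.28 -0.47] tilt 0.04 J [-0.23  0.39 -0.04  0.   -1.15  0.31] t 18.9
```

View pics/g5.png

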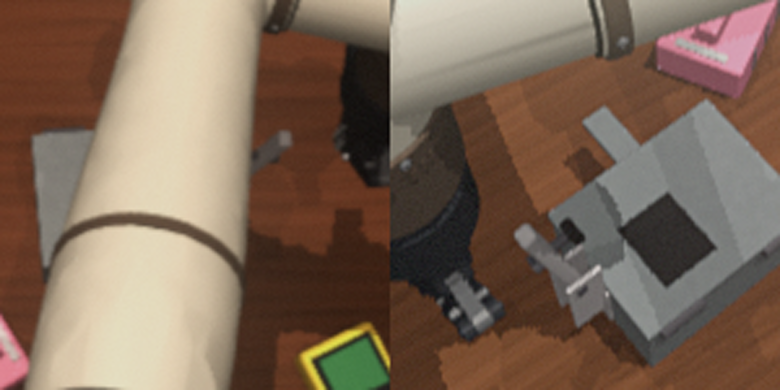

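The lid is fully shut with its tongue out in front. The clamp is still up, with its tip at scene pixel (362,281), and the fingers are outside it. I'll push the clamp over.

>>> drive_tool([
  [[-1,-0.3,-0.6],[0,0,0]],
  [[-1.5,0,0],[0,0,0]],
  [[-1,0,0],[0,0,0]],
  [[-0.7,0,0],[0,0,0]],
  [[-0.7,0,0],[0,0,0]],
  [[-0.7,0,0],[0,0,0]],
])

```text
clock: 19.6
position: [541.6, -237.9, 218.6]
ee_rot: [0.733, -0.68, 0.0, -0.0]
contact_force: [0.5, -0.5, 0.1]
gripper_width: 0.1
grasp_force: 0.6
```

>>> drive_tool([
  [[-0.7,0,0],[0,0,0]],
  [[-0.7,0,0],[0,0,0]],
  [[-0.7,0,0],[0,0,0]],
  [[-0.7,0,0],[0,0,0]],
])

```text
clock: 20.0
position: [539.1, -209.9, 217.8]
ee_rot: [0.733, -0.68, -0.0, 0.0]
contact_force: [-0.4, -1.6, -0.2]
gripper_width: -0.4
grasp_force: 0.6
```

>>> drive_tool([
  [[-0.6,0,0.35],[0,0,0]],
  [[-0.6,0,0.35],[0,0,0]],
  [[-0.95,0,0.4],[0,0,0]],
  [[-0.95,0,0.4],[0,0,0]],
  [[-0.75,0,0.65],[0,0,0]],
  [[-0.75,0,0.65],[0,0,0]],
  [[-0.7,0,0.75],[0,0,0]],
  [[-0.7,0,0.75],[0,0,0]],
  [[-0.55,0,0.85],[0,0,0]],
  [[-0.55,0,0.85],[0,0,0]],
])

```text
clock: 21.0
position: [533.9, -139.2, 157.5]
ee_rot: [0.733, -0.68, -0.0, 0.0]
contact_force: [0.1, -1.2, -0.7]
gripper_width: -0.3
grasp_force: 0.4
```

>>> drive_tool([
  [[-0.35,0,0.9],[0,0,0]],
  [[-0.35,0,0.9],[0,0,0]],
  [[-0.1,0,0.7],[0,0,0]],
  [[-0.1,0,0.6],[0,0,0]],
  [[0,0,0.3],[0,0,0]],
  [[0,0,0],[0,0,0]],
])

```text
clock: 21.6
position: [533.1, -130.8, 123.7]
ee_rot: [0.733, -0.68, -0.0, 0.0]
contact_force: [0.5, 0.5, 0.4]
gripper_width: -0.0
grasp_force: 0.0
```

>>> drive_tool([
  [[0,0,0.2],[0,0,0]],
  [[0,0,0.2],[0,0,0]],
  [[0,0,0.2],[0,0,0]],
  [[0,0,0],[0,0,0]],
  [[0,0,0],[0,0,0]],
])

```text
clock: 22.1
position: [533.7, -130.8, 120.0]
ee_rot: [0.733, -0.68, 0.001, -0.0]
contact_force: [-2.7, 1.3, 8.1]
gripper_width: 0.1
grasp_force: 4.0
```

>>> drive_tool([
  [[0,0,0.1],[0,0,0]],
  [[0,0,0.1],[0,0,0]],
  [[0,0,0],[0,0,0]],
  [[0,0,0],[0,0,0]],
])

```text
clock: 22.5
position: [533.8, -130.7, 119.8]
ee_rot: [0.734, -0.68, 0.001, -0.0]
contact_force: [-4.9, 3.9, 17.1]
gripper_width: -0.2
grasp_force: 8.6
```

Contact is at z = 120 (114 + 6), so the clamp is fully down. I'll lift clear and check.

>>> drive_tool([
  [[0,0,-1],[0,0,0]],
  [[0,0,-3],[0,0,0]],
  [[0,0,-4],[0,0,0]],
  [[0,0,-4],[0,0,0]],
  [[0,0,-4],[0,0,0]],
  [[-4,0,0],[0,0,0]],
  [[-4,0,0],[0,0,0]],
  [[-4,0,0],[0,0,0]],
  [[-4,0,0],[0,0,0]],
  [[-4,0,0],[0,0,0]],
  [[-4,0,0],[0,0,0]],
  [[-4,0,0],[0,0,0]],
])

```text
clock: 23.7
position: [512.1, 150.0, 276.5]
ee_rot: [0.733, -0.68, 0.0, -0.0]
contact_force: [1.3, -0.1, 0.3]
gripper_width: 0.0
grasp_force: 0.0
```

```bash
python3 - <<'E'
from m import *
from bench import arm,get_image
import cv2
a=get_image('top')['img'][90:240,250:400,::-1];b=get_image('scene')['img'][190:340,190:340,::-1]
cv2.imwrite('pics/g6.png',cv2.resize(np.hstack([a,b]),None,fx=2.6,fy=2.6,interpolation=cv2.INTER_CUBIC))
E
```

```text
(no output)
```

View pics/g6.png

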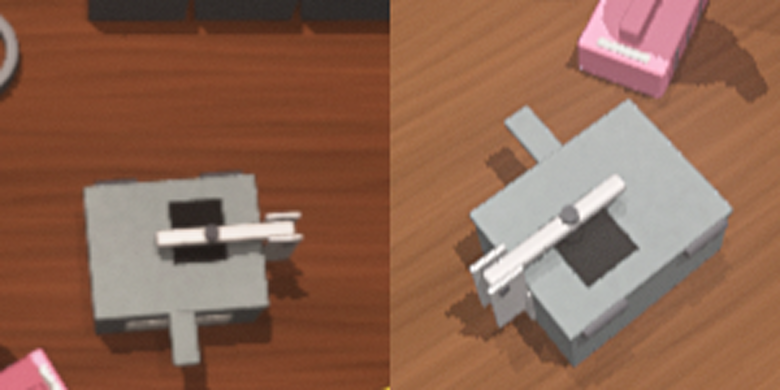

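The lid is shut, the clamp bar lies flat across it at about (337,181) in the top view, and the arm is clear. Handing in.

```bash
python3 -c "
from bench import arm
print(arm.job_done())"
```

```text
the job is handed in; nothing more can be done
None
```

I set the pack flat in the case, rib up, shut the lid, brought the clamp fully down on it, and handed the job in at about 24 s of 72; the hand-in gave no verdict.

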